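# Uncover the terminals of a junction box

### The job

Open the terminal box lying on the shop counter: press its snap tab down until it is fully in, then push the released cover along its guides off the terminal bay, until the whole bay lies open and the cover rests flat on the blank half of the box. Only press and push: do not lift the cover, and leave the other things on the counter where they are.

Things in the scene. Friction and masses are not known exactly. Their poses are not given: they have to be found in the camera images.
- terminal_box: Fixed flat grey plastic box, 90 (own x) x 250 (own y) x 40 mm high to its deck, on a 96 x 254 mm foot. Origin: centre of its underside, z up. The cover slides along its own +y. Side kerbs (inner faces x +-40 mm) and end walls (inner faces y +-121 mm) rise to z 50 mm; at y -120 to -35 mm the kerbs carry inward lips (inner edges x +-35 mm, top z 56.5 mm) that hold the cover down.
- bay (a point): Centre of the terminal bay's mouth, level with the deck, at box y -70 mm. The bay is an opening 56 (box x) x 70 (box y) mm with a row of screw terminals inside, hidden under the cover at the start; it runs from box y -105 to -35 mm.
- deck (a point): Centre of the bare part of the blank half's flat deck, at box y +65 mm, z 40 mm (roughly where the pushed-off cover ends up). The deck runs from box y -35 mm (the bay's edge) to 121 mm (end wall).
- cover: Loose white plastic sliding cover, 76 (own x) x 90 (own y) mm, about 90 g, 2 mm play each side, axes parallel to the box's. Origin: centre of its underside, box z 40 mm. Starts at box y -70 to -73 mm, blocked by the tab. Plate top at own z 10 mm. Slides with under 3 N, stays where left. Whole bay open when its origin is past box y +10 mm; end wall stops it at +76 mm.
- step_face (a point): Centre of the rear face (facing own -y: the face to push on) of the thumb step, a raised rib on the cover, 62 mm wide, 10 mm thick, from 10 to 25 mm above the cover's origin, with a ramp in front. This point lies at cover x 0, y 0, z 18 mm and moves with the cover. Behind it the plate is flat for 45 mm.
- tab_top (a point): Centre of the top face of the snap tab, a white pad 24 (box x) x 32 (box y) mm standing up out of the deck just in front of the cover, centred on box x 0, y -5 mm. At rest its top is 9.5 to 11 mm above the deck (box z 49.5 to 51 mm); moves with the tab.
- tab (a joint): How far the tab is pressed in, m: 0 out, 0.010 fully in (top 1 mm above the deck, at a hard stop). It moves straight down, resists with about 5 N all the way and stays where it is left (no spring back). The cover is free to pass above it from 0.0075.
- screw_box: Loose blue carton of screws, 50 x 80 x 45 mm, on the counter beside the box on its +x side; origin at the centre of its underside. Bystander.
- screwdriver: Loose screwdriver lying on the counter beside the box on its -x side, about along the box. Bystander.
- tin: Loose closed tin, 90 mm across, 110 mm high, standing on the counter off to one side (left or right); origin at the centre of its underside. Bystander.
- dispenser: Loose black tape dispenser with a roll, 60 x 160 x 106 mm, standing on the counter off to the other side; origin at the centre of its underside. Bystander.
Things that resemble listed ones, but are neither listed nor needed, are in the scene too. There is more than one size of the cover; the one meant has the size given above.

How it is judged:
On the way, in this order (a step that is already met when the one before it is completed fails the run):
1. the tab is pressed in while the cover is still on its seat (value of joint tab above 0.0075 m and y of cover in the frame of terminal_box below -0.05 m), for 0.1 s.
2. the cover has been pushed clear of the whole terminal bay (y of cover in the frame of terminal_box above 0.01 m), for 0.1 s.
At the end, for the whole second after the job is handed in: The cover lies flat (within 0.08 rad and 3 mm of height) and at rest between the kerbs on the blank half of the box, its centre more than 10 mm past the box centre, so that the whole terminal bay is open (y of cover in the frame of terminal_box between 0.01 and 0.085 m and x of cover in the frame of terminal_box between -0.008 and 0.008 m and z of cover in the frame of terminal_box between 0.036 and 0.043 m and angle between cover's own z axis and vertical below 0.08 rad and linear speed of cover below 0.02 m/s); the robot touches nothing.
It fails at once if the cover is lifted (more than 8 mm) or tipped up (z of cover in the frame of terminal_box above 0.048 m or angle between cover's own z axis and vertical above 0.25 rad).
It fails at once if one of the other things on the counter is moved by more than 25 mm (distance of any of screw_box, screwdriver, tin, dispenser from where it was at the start of the episode above 0.025 m).
It also fails if it takes over 38 s, if anything falls off the work surface, if the arm or the gripper's body presses on something with over 40 N, if the wrist force passes 120 N, or if a joint passes its speed limit or range.

### The arm

A 7-joint arm with a two-finger parallel gripper is mounted at the origin on the work surface. World frame = base frame: x ahead of the robot, y to its left, z up, the work surface at z = 0. Lengths are in m, angles in rad, forces in N, time in s.
With the tool pointing down it reaches from about 0.35 to 0.9 m from the base axis. Payload 7.2 kg.
Tool frame: the origin (TCP) lies between the finger pads; the fingertips stand 8 mm ahead of it and the grasp point (between the pads) lies 11 mm behind it; z points along the fingers, y is the line along which they close (so a half turn about z gives the same grasp; the last joint's range is limited). The gripper opens to 88 mm and grips with 3 to 60 N. Pads are 20 mm wide; open, the fingers measure 115 mm over their backs; the gripper's body (75 mm by 178 mm) begins 61 mm behind the grasp point.
Start: joints at [1.143, 0.411, -0.013, 1.596, 0.006, 1.134, -0.082], TCP at [0.22, -0.585, 0.231] pointing down, gripper open.
Joint ranges: [-2.95, 2.95], [-0.29, 1.99], [-1.47, 1.44], [0.14, 2.54], [-1.03, 4.17], [0.13, 1.85], [-2.86, 2.86]. Speed limits (rad/s): [2.39, 2.39, 3.01, 3.01, 3.14, 3.14, 3.14].

### API

Orientations are given as a rotation vector (axis times angle).
In Python, from bench import env gives the robot as it stands.
- The arm moves only by the shell command python3 -m jog 'ROWS' [OPENING] [FORCE]. ROWS is JSON, a list of rows, each an object with "slide": the shift along the world's x, y, z in cm, a list of three; "yaw": the turn about the world's z in degrees. A call has 1 to 8 rows; each row is the pose to reach, as a shift and turn from the pose commanded when the call began; what a row does not reach only later rows make up. A row lasts 1/10 s, in which the tool goes at most 50 mm and 8.59 degrees, less where a joint would pass 70% of its speed; a pose out of reach is approached as far as the arm can. A call with a gripper value outside its range is refused whole. OPENING is the opening, from -1 (shut) to 1 (fully open), so that 0 is half open, set as the call begins (- or left out, the last holds). The fingers move at their own pace and stop on an object; FORCE is the grip in N (left out, the last holds). Time passes only in rows, so rows that repeat a pose let the fingers close. It gives the time, the measured TCP pose, the force, the opening and the grip force at its end, in the units of the state.
- env.get_obs(): the state, without advancing time (a new reading comes with each control period).
- env.snapshot(name): name is "scene" or "side" or "wrist"; returns a dict with "img" (420x560x3 uint8, red, green, blue), "z_map" (420x560 float32, m along the optical axis (not along the pixel's ray), 0 where there is no reading), "vertical_fov" (degrees; the focal length in pixels is half the picture's height over the tangent of half this angle, whatever the lens; pixels are square), "cx", "cy" (the principal point, pixels), "cam_to_world" (4x4, takes a point from camera to world coordinates); the wrist camera has in their place "hand_eye" (4x4, takes a point from camera to tool coordinates, whose origin is the TCP and whose axes are the flange's). Camera axes: x right, y down, z forward; pixel columns grow to the right and rows downward; lengths in m; the calibration is good to about 2 mm. A picture is of the moment at which its call begins: read the wrist's pose just before it.
- env.close_job(): hands the job in; it is judged then, once.
Trained networks look in a picture, given as the dict that the camera call returned (one of the last four; its "shot" number tells which), for a name from the list of things; names that differ only in an ending like _2 or _b are one class to them, and where a whole thing is asked for, a point or a joint stands for the part that bears it (a point fixed in the world has none). Each returns a list of dicts, best first, with "confidence" (0 to 1); they miss things now and then, are a little off and sometimes report something else, mostly with a low value. They report only what shows in the picture. A call takes as long as a camera call. They do not tell look-alikes from the thing itself.
- env.recognise(picture, query): "point" ([column, row] as shares, 0 to 1, of the picture: columns of its width, rows of its height, amid what is visible of it).
- env.trace(picture, query): "region" (420x560 bool, what is visible of it) and "point" ([column, row] as shares, 0 to 1, of the picture: columns of its width, rows of its height, amid what is visible of it).
- env.place_of(picture, query): "point" ([column, row] as shares, 0 to 1, of the picture: columns of its width, rows of its height: a listed point, or the origin of a listed thing).
The state is a dict: "clock": time; "joint_positions": joint angles; "qd": joint speeds; "joint_torque": joint torques, N m; "position": TCP position; "eef_rot": TCP orientation; "force": force on the tool from outside, world axes, zero at the start; "ft_torque": the same for the moment, N m; "opening": opening from 0.0 (shut) to 1.0 (fully open); "finger_force": force on a finger pad.
Only numpy, scipy, OpenCV 4.12 (cv2) and the standard library are available. Lean on these libraries where they do the work, as an engineer would, in place of code of your own. Each camera call takes 0.05 s, during which the arm holds its last target. There are 200 camera calls.

## Working session

There is one attempt and no reset: what is moved stays moved. The work goes in short steps, Python scripts to look and compute and a shell command to move; the robot and the scene stay as the last step left them, time stands still between calls to the robot, and variables do not carry over. Pictures are saved under pics/ and viewed, at most 10 in all, crops included, and the job is handed in when it is done.

```bash
mkdir -p pics; cat > h.py <<'E'
import numpy as np, cv2
from scipy.spatial.transform import Rotation as R
from bench import env
def T(s):
    if "cam_to_world" in s: return np.array(s["cam_to_world"])
    M=np.eye(4); M[:3,:3]=R.from_rotvec(s["o"]["eef_rot"]).as_matrix(); M[:3,3]=s["o"]["position"]
    return M@np.array(s["hand_eye"])
def snap(n):
    o=env.get_obs(); s=env.snapshot(n); s["o"]=o; return s
def cloud(s):
    h,w=s["z_map"].shape; f=h/2/np.tan(np.radians(s["vertical_fov"])/2)
    v,u=np.mgrid[:h,:w]; z=s["z_map"]
    P=np.stack([(u-s["cx"])/f*z,(v-s["cy"])/f*z,z],-1); M=T(s)
    W=P@M[:3,:3].T+M[:3,3]; W[z==0]=np.nan; return W
def at(s,W,p):
    c,r=int(p[0]*560),int(p[1]*420); return np.nanmedian(W[max(r-1,0):r+2,max(c-1,0):c+2].reshape(-1,3),0)
def save(s,n): cv2.imwrite(f"pics/{n}.png",np.ascontiguousarray(s["img"][:,:,::-1]))
E
python3 - <<'E'
from h import *
np.set_printoptions(precision=3,suppress=True)
ims=[]
for n in ["scene","side"]:
    s=snap(n);W=cloud(s);save(s,n)
    for q in ["terminal_box","cover","tab_top","step_face","deck","bay","screw_box","screwdriver","tin","dispenser"]:
        for d in env.place_of(s,q)[:3]: print(n,q,round(d["confidence"],2),np.array(d["point"])*[560,420],at(s,W,d["point"]))
o=env.get_obs();print(o["position"],o["eef_rot"],o["force"],o["clock"])
E
```

```text
scene terminal_box 0.6 [260.176 223.986] [ 0.601 -0.049  0.041]
scene cover 0.79 [232.68  298.284] [ 0.779 -0.133  0.015]
scene cover 0.76 [174.888 195.3  ] [ 0.459 -0.266  0.008]
scene cover 0.62 [234.08  221.088] [ 0.601 -0.111  0.065]
scene tab_top 0.48 [256.2  214.62] [ 0.578 -0.056  0.049]
scene step_face 0.86 [170.912 192.696] [ 0.455 -0.274  0.017]
scene step_face 0.64 [234.696 215.292] [ 0.585 -0.109  0.065]
scene step_face 0.64 [229.32  294.504] [ 0.769 -0.139  0.013]
scene deck 0.73 [285.208 209.118] [0.567 0.019 0.04 ]
scene bay 0.93 [233.8   219.912] [ 0.595 -0.113  0.063]
scene screw_box 0.85 [290.192 252.798] [0.694 0.013 0.043]
scene screwdriver 0.73 [242.816 197.988] [ 0.493 -0.086  0.013]
scene tin 0.91 [426.888 201.18 ] [0.605 0.372 0.057]
scene dispenser 0.57 [118.496 254.814] [ 0.641 -0.39   0.04 ]
side terminal_box 0.78 [272.776 243.81 ] [ 0.56  -0.06   0.039]
side cover 0.82 [290.528 257.418] [ 0.571 -0.117  0.052]
side cover 0.72 [367.584 237.3  ] [ 0.759 -0.144  0.02 ]
side cover 0.56 [281.68 355.11] [ 0.452 -0.282  0.018]
side tab_top 0.58 [276.696 235.41 ] [ 0.575 -0.051  0.049]
side step_face 0.72 [294.784 253.302] [ 0.582 -0.115  0.055]
side step_face 0.68 [367.416 227.892] [ 0.768 -0.129  0.035]
side step_face 0.62 [276.92 353.01] [ 0.446 -0.273  0.018]
side deck 0.75 [258.496 217.098] [0.569 0.02  0.04 ]
side bay 0.74 [295.176 256.116] [ 0.582 -0.12   0.049]
side screw_box 0.73 [296.912 214.704] [ 0.651 -0.012  0.032]
side screwdriver 0.62 [244.216 271.992] [ 0.477 -0.082  0.023]
side screwdriver 0.37 [294.  249.9] [ 0.584 -0.112  0.066]
side tin 0.8 [199.696 132.09 ] [0.573 0.359 0.037]
side tin 0.51 [296.8   249.018] [ 0.588 -0.114  0.066]
side dispenser 0.88 [394.016 371.784] [ 0.603 -0.423  0.057]
[ 0.22  -0.585  0.231] [3.091 0.562 0.   ] [ 0.108  0.711 -0.824] 1.1
```

View pics/scene.png

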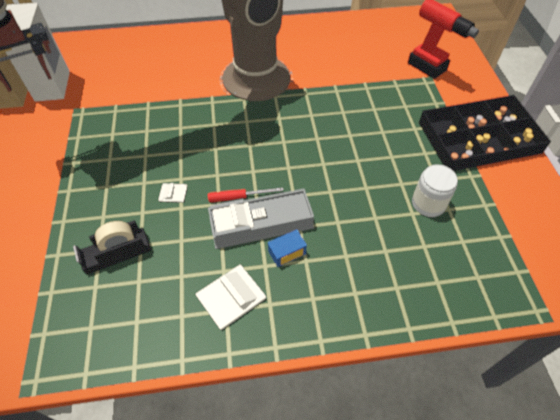

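View pics/side.png

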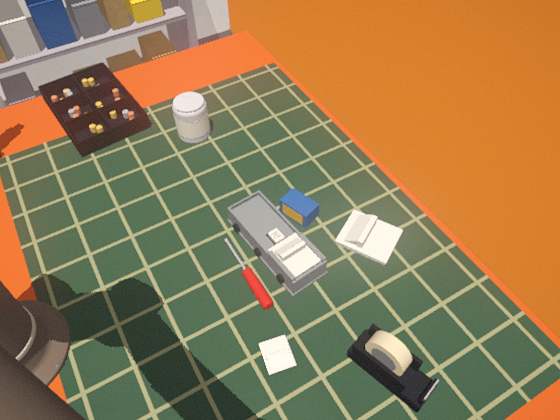

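The scene shows the grey box at pixels (210-312, 192-243) with cover at (232,218), tab at (259,213). The side view agrees. The other white plates at (232,297) and (173,192) are look-alikes. I'll fit the box axis next.

```bash
python3 - <<'E'
from h import *
np.set_printoptions(precision=3,suppress=True)
for n in ["scene","side"]:
    s=snap(n);W=cloud(s)
    t=env.trace(s,"terminal_box")
    for d in t[:2]:
        P=W[d["region"]]; P=P[(P[:,2]>.036)&(P[:,2]<.06)&(abs(P[:,0]-.59)<.12)&(abs(P[:,1]+.05)<.2)]
        k=P[P[:,2]>.046][:,:2]
        print(n,d["confidence"],len(P),cv2.minAreaRect(P[:,:2].astype(np.float32)),cv2.minAreaRect(k.astype(np.float32)))
    d=P[(P[:,2]<.043)]; print("deckmean",d.mean(0), np.linalg.eigh(np.cov(d[:,:2].T))[1][:,1])
E
```

```text
scene 0.64 2411 ((0.586928129196167, -0.0441671758890152), (0.11936086416244507, 0.24870407581329346), 6.041879653930664) ((0.5750755667686462, -0.04542168974876404), (0.09552325308322906, 0.24870407581329346), 6.041880130767822)
deckmean [ 0.571 -0.004  0.04 ] [-0.19   0.982]
side 0.87 2878 ((0.5732439160346985, -0.0464191734790802), (0.0922602042555809, 0.25252896547317505), 6.33890962600708) ((0.5733152031898499, -0.04627816379070282), (0.09199058264493942, 0.25262612104415894), 6.071178436279297)
deckmean [ 0.568 -0.006  0.04 ] [-0.05   0.999]
```

```bash
python3 -m jog '[{"slide":[5,5,0],"yaw":-3},{"slide":[9,9,0],"yaw":-6},{"slide":[13,14,0],"yaw":-9},{"slide":[17,19,0],"yaw":-9},{"slide":[21,24,0],"yaw":-9},{"slide":[25,29,0],"yaw":-9},{"slide":[28,34,0],"yaw":-9},{"slide":[31,38,0],"yaw":-9}]' -1
```

```text
clock: 2.1
position: [0.4773, -0.2771, 0.231]
eef_rot: [3.125, 0.318, 0.001]
force: [-0.2, -1.1, 0.3]
opening: 0.308
finger_force: 0.0
```

```bash
python3 -m jog '[{"slide":[2,4,0],"yaw":-2},{"slide":[4,9,0],"yaw":-5.5},{"slide":[6,13,-1],"yaw":-5.5},{"slide":[8,18,-2],"yaw":-5.5},{"slide":[9.7,22,-3],"yaw":-5.5},{"slide":[9.7,22.7,-3],"yaw":-5.5},{"slide":[9.7,22.7,-3],"yaw":-5.5}]'
python3 - <<'E'
from h import *
np.set_printoptions(precision=4,suppress=True)
s=snap("wrist");W=cloud(s);save(s,"w1")
o=s["o"];print(o["position"],o["eef_rot"],o["clock"],o["opening"])
for q in ["tab_top","step_face","cover","bay","deck"]:
    for d in env.place_of(s,q)[:2]: print(q,round(d["confidence"],2),np.array(d["point"])*[560,420],at(s,W,d["point"]))
for q in ["cover","tab_top"]:
    for d in env.trace(s,q)[:2]:
        P=W[d["region"]];P=P[~np.isnan(P[:,0])];print(q,d["confidence"],len(P),cv2.minAreaRect(P[P[:,2]>.046][:,:2].astype(np.float32)),np.median(P,0))
E
```

```text
clock: 2.8
position: [0.5734, -0.0496, 0.2003]
eef_rot: [-3.136, -0.174, 0.001]
force: [-0.6, -0.6, 0.0]
opening: 0.005
finger_force: 0.0
[ 0.5734 -0.0496  0.2003] [-3.1361 -0.1737  0.0012] 2.8 0.004637660159657396
tab_top 0.74 [280.112 196.014] [ 0.574  -0.0516  0.0492]
step_face 0.57 [343.224 199.08 ] [ 0.5819 -0.1134  0.065 ]
step_face 0.57 [439.712 301.098] [ 0.4481 -0.272   0.0156]
cover 0.95 [339.976 194.082] [ 0.5867 -0.1086  0.0646]
cover 0.84 [431.2   297.192] [ 0.448  -0.2653  0.007 ]
bay 0.19 [343.392 196.308] [ 0.585  -0.1129  0.0643]
deck 0.59 [217.112 190.89 ] [0.5707 0.0156 0.0391]
cover 0.85 7637 ((0.0, 0.0), (0.0, 0.0), 0.0) [ 0.7474 -0.133   0.0142]
cover 0.72 5851 ((0.5829241275787354, -0.11685732007026672), (0.07557519525289536, 0.09079118818044662), 6.12349796295166) [ 0.5847 -0.1122  0.0501]
tab_top 0.57 785 ((0.5761913061141968, -0.051369450986385345), (0.02443203516304493, 0.03132713958621025), 6.615628242492676) [ 0.5774 -0.0512  0.0491]
```

View pics/w1.png

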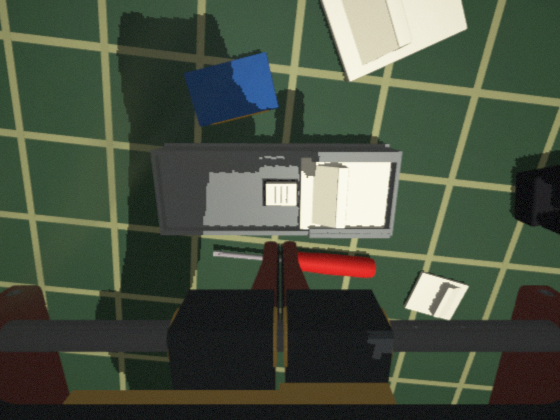

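The wrist view shows the tab at (280,194) and the cover at (340,195), with the screw box and screwdriver clear of the fingers. The poses agree with the box fit, so I'm descending on the tab.

```bash
python3 -m jog '[{"slide":[0.3,0,-4]},{"slide":[0.3,0,-8]},{"slide":[0.3,0,-11.5]},{"slide":[0.3,0,-13.5]},{"slide":[0.3,0,-14.2]},{"slide":[0.3,0,-14.5]},{"slide":[0.3,0,-14.8]},{"slide":[0.3,0,-14.8]}]'
```

```text
schema error: expected keys slide, yaw
```

```bash
python3 -m jog '[{"slide":[0,0,-0.2]},{"slide":[0,0,-0.3]},{"slide":[0,0,-0.3]}]'
```

```text
schema error: expected keys slide, yaw
```

```bash
python3 -m jog '[{"slide":[0.3,0,-4],"yaw":0},{"slide":[0.3,0,-8],"yaw":0},{"slide":[0.3,0,-11.5],"yaw":0},{"slide":[0.3,0,-13.5],"yaw":0},{"slide":[0.3,0,-14.2],"yaw":0},{"slide":[0.3,0,-14.5],"yaw":0},{"slide":[0.3,0,-14.8],"yaw":0},{"slide":[0.3,0,-14.8],"yaw":0}]'
```

```text
clock: 4.0
position: [0.5772, -0.052, 0.0538]
eef_rot: [3.137, 0.167, 0.003]
force: [0.9, 0.3, 0.3]
opening: 0.004
finger_force: 0.0
```

```bash
python3 -m jog '[{"slide":[0,0,-0.2],"yaw":0},{"slide":[0,0,-0.3],"yaw":0},{"slide":[0,0,-0.3],"yaw":0}]'
```

```text
clock: 4.3
position: [0.5776, -0.0519, 0.0505]
eef_rot: [3.137, 0.167, 0.004]
force: [1.6, 0.2, 4.9]
opening: 0.004
finger_force: 2.4
```

```bash
python3 -m jog '[{"slide":[0,0,-0.2],"yaw":0},{"slide":[0,0,-0.4],"yaw":0},{"slide":[0,0,-0.4],"yaw":0}]'
```

```text
clock: 4.6
position: [0.5777, -0.0519, 0.0491]
eef_rot: [3.136, 0.167, 0.005]
force: [-7.7, -1.3, 31.2]
opening: 0.006
finger_force: 15.5
```

```bash
python3 -m jog '[{"slide":[0,0,-0.2],"yaw":0},{"slide":[0,0,-0.4],"yaw":0},{"slide":[0,0,-0.4],"yaw":0}]'
```

```text
clock: 4.9
position: [0.5779, -0.0519, 0.0487]
eef_rot: [3.135, 0.167, 0.006]
force: [-20.1, 0.3, 67.1]
opening: 0.01
finger_force: 32.9
```

Hard stop reached at tip height 41 mm. Lift, look and go behind the step.

```bash
python3 -m jog '[{"slide":[0,0,2],"yaw":0},{"slide":[0,0,6],"yaw":0},{"slide":[0,-1,10],"yaw":0},{"slide":[0.4,-4,12],"yaw":0},{"slide":[0.8,-8,12],"yaw":0},{"slide":[0.8,-8.7,12],"yaw":0},{"slide":[0.8,-8.7,12],"yaw":0}]'
python3 - <<'E'
from h import *
np.set_printoptions(precision=4,suppress=True)
s=snap("wrist");W=cloud(s);save(s,"w2")
o=s["o"];print(o["position"],o["eef_rot"],o["clock"],o["force"])
for q in ["tab_top","step_face"]:
    for d in env.place_of(s,q)[:3]: print(q,round(d["confidence"],2),np.array(d["point"])*[560,420],at(s,W,d["point"]))
for q in ["cover","tab_top"]:
    for d in env.trace(s,q)[:3]:
        P=W[d["region"]];P=P[~np.isnan(P[:,0])];print(q,d["confidence"],len(P),cv2.minAreaRect(P[:,:2].astype(np.float32)),np.median(P,0))
b=np.array([.5735,-.046]);P=W.reshape(-1,3);a=np.radians(6.1)
L=(P[:,:2]-b)@np.array([[np.cos(a),-np.sin(a)],[np.sin(a),np.cos(a)]])
m=(abs(L[:,0])<.02)
for y in np.arange(-.12,.02,.004):
    k=m&(abs(L[:,1]-y)<.002);print(round(y,3),np.nanmedian(P[k,2]).round(4) if k.any() else None,end="; ")
E
```

```text
clock: 5.6
position: [0.5838, -0.1407, 0.1612]
eef_rot: [3.137, 0.162, -0.001]
force: [-0.7, 0.2, 0.7]
opening: 0.007
finger_force: 0.0
[ 0.5838 -0.1407  0.1612] [ 3.1371  0.1623 -0.0012] 5.6 [-0.691   0.1703  0.6601]
tab_top 0.93 [182.28  204.414] [ 0.5757 -0.0511  0.041 ]
step_face 0.69 [251.216 210.588] [ 0.5807 -0.1168  0.0528]
step_face 0.62 [379.68  323.106] [ 0.6202 -0.1623  0.2531]
cover 0.86 7374 ((0.7547025084495544, -0.147597998380661), (0.06739524751901627, 0.12395285069942474), 29.754907608032227) [ 0.7403 -0.1372  0.0139]
cover 0.84 7147 ((0.5832796096801758, -0.11513008177280426), (0.07517324388027191, 0.0927397683262825), 6.07183313369751) [ 0.5852 -0.1163  0.0498]
cover 0.84 623 ((0.5307124853134155, -0.22976085543632507), (0.2214382439851761, 0.029740869998931885), 43.556312561035156) [ 0.4681 -0.2872  0.0075]
tab_top 0.89 801 ((0.5759270191192627, -0.051811277866363525), (0.023454809561371803, 0.03203744441270828), 6.198963642120361) [ 0.576  -0.052   0.0402]
-0.12 0.2564; -0.116 0.2565; -0.112 0.0507; -0.108 0.1974; -0.104 0.1849; -0.1 0.1852; -0.096 0.1939; -0.092 0.1859; -0.088 0.1908; -0.084 0.256; -0.08 0.2561; -0.076 0.256; -0.072 0.0644; -0.068 0.0648; -0.064 0.0648; -0.06 0.0636; -0.056 0.0611; -0.052 0.0585; -0.048 0.0557; -0.044 0.0528; -0.04 0.0502; -0.036 0.0492; -0.032 0.0493; -0.028 0.0492; -0.024 0.2435; -0.02 0.0397; -0.016 0.0399; -0.012 0.0399; -0.008 0.0399; -0.004 0.0399; 0.0 0.04; 0.004 0.0398; 0.008 0.0398; 0.012 0.0395; 0.016 0.0391;
```

View pics/w2.png

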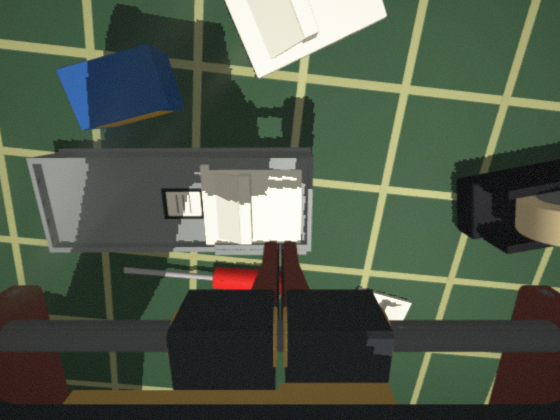

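Tab is flush at (182,204) and the cover is unmoved. The TCP is 22 mm behind the step face. Descend behind it.

```bash
python3 -m jog '[{"slide":[0,0,-4],"yaw":0},{"slide":[0,0,-7],"yaw":0},{"slide":[0,0,-9],"yaw":0},{"slide":[0,0,-9.6],"yaw":0},{"slide":[0,0,-9.6],"yaw":0}]'
```

```text
clock: 6.35
position: [0.584, -0.1378, 0.065]
eef_rot: [-3.136, -0.169, 0.002]
force: [0.3, -0.1, 0.6]
opening: 0.001
finger_force: 0.0
```

```bash
python3 -m jog '[{"slide":[0,0,-0.3],"yaw":0},{"slide":[-0.05,0.6,-0.3],"yaw":0},{"slide":[-0.15,1.5,-0.3],"yaw":0},{"slide":[-0.26,2.5,-0.3],"yaw":0},{"slide":[-0.37,3.5,-0.3],"yaw":0},{"slide":[-0.48,4.5,-0.3],"yaw":0}]'
```

```text
clock: 6.95
position: [0.5796, -0.0926, 0.063]
eef_rot: [3.137, 0.168, 0.001]
force: [0.5, -1.5, 1.3]
opening: 0.008
finger_force: 0.4
```

Sliding with about 1.5 N, as expected. Continue.

```bash
python3 -m jog '[{"slide":[-0.15,1.2,0],"yaw":0},{"slide":[-0.27,2.4,0],"yaw":0},{"slide":[-0.4,3.6,0],"yaw":0},{"slide":[-0.53,4.8,0],"yaw":0},{"slide":[-0.66,6,0],"yaw":0},{"slide":[-0.8,7.2,0],"yaw":0},{"slide":[-0.9,8.2,0],"yaw":0},{"slide":[-0.9,8.2,0],"yaw":0}]'
```

```text
clock: 7.75
position: [0.5703, -0.0095, 0.0626]
eef_rot: [-3.136, -0.171, 0.0]
force: [0.2, -0.6, 0.4]
opening: 0.004
finger_force: 0.0
```

Back off, raise, and verify.

```bash
python3 -m jog '[{"slide":[0.1,-0.8,0],"yaw":0},{"slide":[0.1,-1,2],"yaw":0},{"slide":[0.2,-2,6],"yaw":0},{"slide":[0.2,-4,11],"yaw":0},{"slide":[0.2,-6,13],"yaw":0},{"slide":[0.2,-6,13],"yaw":0},{"slide":[0.2,-6,13],"yaw":0}]'
python3 - <<'E'
from h import *
np.set_printoptions(precision=4,suppress=True)
s=snap("wrist");W=cloud(s);save(s,"w3")
b=np.array([.5735,-.046]);a=np.radians(6.1)
for d in env.trace(s,"cover")[:3]:
    P=W[d["region"]];P=P[P[:,2]>.04]
    if len(P)<500: continue
    r=cv2.minAreaRect(P[:,:2].astype(np.float32)); c=np.array(r[0])-b
    print(d["confidence"],r,np.median(P,0),"box xy",c@[np.cos(a),np.sin(a)],c@[-np.sin(a),np.cos(a)])
E
```

```text
clock: 8.45
position: [0.5724, -0.0733, 0.1927]
eef_rot: [3.137, 0.163, 0.001]
force: [-0.8, -0.3, -1.0]
opening: 0.003
finger_force: 0.0
0.91 ((0.5700104832649231, 0.0012220367789268494), (0.0754445269703865, 0.09420712292194366), 6.22472620010376) [ 0.5736 -0.0019  0.0497] box xy 0.0015482469885433191 0.04732547322380589
```

View pics/w3.png

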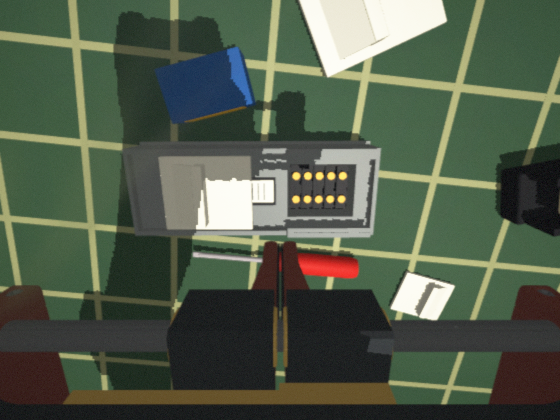

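The bay at (320,188) is fully open, and the cover lies flat at (205,193), box y about +47 mm. The bystanders look unmoved and the robot is clear.

```bash
python3 -c "from bench import env; print(env.close_job())"
```

```text
the job is handed in; nothing more can be done
None
```

The tab is pressed fully in and the cover is pushed off the bay, lying flat on the blank half at about box y +47 mm; the job is handed in, but the call returned no verdict.

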